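# Set the stud feeder to the square stud and feed one

### The job

Set the stud feeder to the square stud: push the upright tab of its dial round with your fingertips until it points straight at the middle of the square sample, then press the round feed button fully down and let it come up again. Push the tab gently and do not pinch it, do not press the button at any other setting, and leave the jar, the tin and the loupe standing where they are.

Things in the scene. Friction and masses are not known exactly. Their poses are not given: they have to be found in the camera images.
- feeder: grey bench stud feeder, fixed base plate 255 x 226 mm (x, y), top 18 mm above the counter. Origin on the counter under the dial's vertical axis; x to its rear, y to its left seen from the front. Dial 90 mm across in the middle; rear housing (x 62 to 122 mm, y -100 to 100, top at 50 mm) has the feed button on its right, the loupe on its left.
- selector (a joint): dial angle, rad; grows counter-clockwise from above (the tab, at the front, then goes to the feeder's right). 0 = blank parking place (tab 0.275 rad left of straight ahead, -x); the samples stand at -0.55, 0.55 and 1.10. Starts within 0.25 of 0. Turns stiffly (about 1.5 N at the tab), no clicks, stays where it is left; stops at -0.78 and 1.33.
- tab_fin (a point): middle of the black upright fin of the dial's tab: 12 mm thick across its motion, 28 mm long along the radius (57 to 85 mm from the axis), top 65 mm above the counter. This point is 71 mm from the axis, 45 mm above the counter; own x axis points outward along the tab. Push it sideways round the axis.
- tab_aim (a point): point 105 mm from the dial's axis straight out along the tab, 20 mm beyond the fin: where the tab points. It lies over the centre of a sample when the tab points straight at it.
- stud_square: sample of the square stud, steel, 22 x 22 mm with a smaller square step on top, on a black disc of 33 mm; origin under its middle at the plate's top, 105 mm from the dial's axis; highest point 11 mm above the plate. Fixed. Which of the three sample places it has varies.
- stud_round: sample of the round domed stud, steel, 24 mm across, on the same kind of disc in another of the places. Fixed.
- stud_star: sample of the five-armed star stud, steel, 29 mm across, on the same kind of disc in another of the places. Fixed.
- feed_top (a point): middle of the top of the round grey feed button (32 mm across) on the housing; it goes straight down 6 mm at about 5 N and springs back.
- feed (a joint): travel of the feed button in m, 0 = up, 0.006 = fully down.
- loupe: black conical loupe, 34 mm across, 27 mm high, loose on the left half of the feeder's housing; origin under its middle.
- jar_nails: jar of 60 mm, 64 mm high, loose on the counter to the left of the feeder; origin under its middle.
- wax_tin: round yellow tin of 62 mm, 25 mm high, loose on the counter to the right of the feeder; origin under its middle.

How it is judged:
On the way, in this order (a step that is already met when the one before it is completed fails the run):
1. the tab points at the square sample (horizontal distance between tab_aim and stud_square below 0.012 m and value of joint feed below 0.002 m), for 0.2 s.
2. the feed button is pressed fully down at this setting (value of joint feed above 0.0045 m and horizontal distance between tab_aim and stud_square below 0.012 m), for 0.05 s.
At the end, for the whole second after the job is handed in: the tab points at the square sample (aim point within 12 mm of its centre), the dial is at rest, the feed button is up again (within 1 mm), and loupe, jar and tin are within 20 mm of where they stood (horizontal distance between tab_aim and stud_square below 0.012 m and value of joint feed below 0.001 m and velocity of joint selector between -0.05 and 0.05 rad/s and distance of each of loupe, jar_nails, wax_tin from where it was at the start of the episode below 0.02 m); the robot touches nothing.
It fails at once if the feed button is pressed (over 3 mm) while the tab does not point at the square sample (value of joint feed above 0.003 m and horizontal distance between tab_aim and stud_square above 0.015 m).
It fails at once if the tab is pinched or forced: over 35 N between fingers and dial or tab (contact force between the fingers and selector above 35 N).
It fails at once if the loupe, jar or tin is lifted, carried or pushed over 20 mm (distance of any of loupe, jar_nails, wax_tin from where it was at the start of the episode above 0.02 m).
It also fails if it takes over 48 s, if anything falls off the work surface, if the arm or the gripper's body presses on something with over 40 N, if the wrist force passes 120 N, or if a joint passes its speed limit or range.

### The arm

A 7-joint arm with a two-finger parallel gripper is mounted at the origin on a cart in front of the work surface, level with it; the furniture and walls round the work are solid. World frame = base frame: x ahead of the robot, y to its left, z up, the work surface at z = 0. Lengths are in m, angles in rad, forces in N, time in s.
With the tool pointing down it reaches from about 0.4 to 0.925 m from the base axis. Payload 4.1 kg.
Tool frame: the origin (TCP) lies midway between the tips of the shut fingers; the grasp point (between the pads) lies 19 mm behind it (arm.hold_point_z is the distance from the TCP to the grasp point, in m); x points along the fingers, y is the direction in which the jaws open and shut, and the axes are right-handed (so a half turn about x gives the same grasp; the last joint's range is limited). The gripper opens to 85 mm and grips with 20 to 120 N. Pads are 22 mm wide; open, the fingers measure 114 mm over their backs; the gripper's body (76 mm by 85 mm) begins 54 mm behind the grasp point. The pads swing forward as they close: fully open they stand 13 mm farther back than shut.
Start: joints at [-1.265, 0.398, 0.045, 1.537, -0.019, 1.207, -0.051], TCP at [0.256, 0.598, 0.231] pointing down, gripper open.
Joint ranges: [-2.82, 2.82], [-0.49, 2.23], [-1.37, 1.46], [0, 2.46], [-1.36, 4.5], [0.23, 2], [-2.94, 2.94]. Speed limits (rad/s): [2.57, 2.57, 3.14, 3.14, 3.14, 3.14, 3.14].

### API

Orientations are given as [roll, pitch, yaw] about the fixed x, y, z axes, in that order (R = Rz(yaw) Ry(pitch) Rx(roll)).
In Python, from station import arm gives the robot as it stands.
- The arm moves only by the shell command python3 -m pendant 'ROWS' [FORCE]. ROWS is JSON, one flat list of numbers, 7 for each row, row after row: the closure, from -1 (fully open) to 1 (shut), then the shift along the tool's x, y, z in m, then the turn, a rotation vector about the tool's x, y, z in degrees. A call has 1 to 12 rows; each row is the pose to reach, as a shift and turn from the pose measured when the call began, along the tool's axes at that moment; what a row does not reach only later rows make up. A row lasts 1/8 s, in which the tool goes at most 62.5 mm and 10.7 degrees, less where a joint would pass 70% of its speed; a pose out of reach is approached as far as the arm can. A call with a gripper value outside its range is refused whole. The fingers move at their own pace and stop on an object; FORCE is the grip in N (left out, the last holds). Time passes only in rows, so rows that repeat a pose let the fingers close. It gives the time, the measured TCP pose, the force and the opening at its end, in the units of the state.
- arm.get_obs(): the state, without advancing time (a new reading comes with each control period).
- arm.capture(name): name is "scene" or "top"; returns a dict with "img" (384x512x3 uint8, blue, green, red), "camera_matrix" (3x3 intrinsics, pixels), "k1" (the pictures are not rectified: a ray, as slopes to the right and down, at radius r is drawn at 1 + k1 r^2 times it, then the intrinsics apply), "eye" and "orientation" of the camera in the world. Camera axes: x right, y up, looking along -z (the intrinsics and any distortion apply to the point x, -y, -z); pixel columns grow to the right and rows downward; lengths in m; the calibration is good to about 2 mm. A picture is of the moment at which its call begins. There is no depth.
- arm.sign_off(): hands the job in, once; it reports no verdict.
Trained networks look in a picture, given as the dict that the camera call returned (one of the last four; its "shot" number tells which), for a name from the list of things; names that differ only in an ending like _2 or _b are one class to them, and where a whole thing is asked for, a point or a joint stands for the part that bears it (a point fixed in the world has none). Each returns a list of dicts, best first, with "confidence" (0 to 1); they miss things now and then, are a little off and sometimes report something else, mostly with a low value. They report only what shows in the picture. A call takes as long as a camera call.
- arm.spot_in(picture, target): "box" ([left, top, width, height] in pixels, round what is visible of it).
- arm.cut_out(picture, target): "mask" (384x512 bool, what is visible of it) and "box" ([left, top, width, height] in pixels, round what is visible of it).
- arm.place_of(picture, target): "centre" ([row, column] in pixels: a listed point, or the origin of a listed thing).
The state is a dict: "clock": time; "joints": joint angles; "qvel": joint speeds; "joint_torque": joint torques, N m; "position": TCP position; "orientation": TCP orientation; "ft_force": force on the tool from outside, world axes, zero at the start; "torque": the same for the moment, N m; "gripper_width": finger opening in m.
Only numpy, scipy, OpenCV 4.12 (cv2) and the standard library are available. Lean on these libraries where they do the work, as an engineer would, in place of code of your own. Each camera call takes 0.05 s, during which the arm holds its last target.

## Working session

There is one attempt and no reset: what is moved stays moved. The work goes in short steps, Python scripts to look and compute and a shell command to move; the robot and the scene stay as the last step left them, time stands still between calls to the robot, and variables do not carry over. Pictures are saved under pics/ and viewed, and the job is handed in when it is done.

```bash
mkdir -p pics; ls; python3 - <<'E'
from station import arm
import cv2,json,numpy as np
o=arm.get_obs(); print({k:np.round(v,3).tolist() for k,v in o.items()})
for n in ["scene","top"]:
    p=arm.capture(n); cv2.imwrite(f"pics/{n}0.png",p["img"])
    print(n,p["camera_matrix"],p["k1"],p["eye"],p["orientation"],p["shot"])
    for t in ["feeder","tab_fin","tab_aim","stud_square","stud_round","stud_star","feed_top","loupe","jar_nails","wax_tin"]:
        try: print(t,[(np.round(d["centre"],1).tolist(),round(d["confidence"],2)) for d in arm.place_of(p,t)][:3])
        except Exception as e: print(t,e)
E
```

```text
pics
{'clock': 0.0, 'joints': [-1.265, 0.399, 0.045, 1.538, -0.019, 1.207, -0.051], 'qvel': [0.001, -0.0, -0.002, -0.0, 0.001, 0.001, -0.0], 'joint_torque': [-0.001, -47.512, 1.364, -25.423, 0.012, 0.009, -0.0], 'position': [0.256, 0.597, 0.23], 'orientation': [-1.498, 1.569, -1.903], 'ft_force': [-0.029, 0.041, 0.35], 'torque': [0.006, 0.007, 0.068], 'gripper_width': 0.086}
scene [[375.78664249   0.         249.50127117]
 [  0.         375.78664249 192.63400366]
 [  0.           0.           1.        ]] -0.014467943874802394 [ 0.20121164 -0.70704346  0.66336334] [ 0.81336124  0.0061182  -0.59313196] 1
feeder [([226.9, 234.4], 0.79)]
tab_fin [([223.6, 204.8], 0.6)]
tab_aim [([241.4, 189.6], 0.78)]
stud_square [([258.7, 230.6], 0.69)]
stud_round [([218.2, 187.3], 0.62)]
stud_star [([252.7, 205.9], 0.42)]
feed_top [([200.5, 278.6], 0.49)]
loupe [([183.8, 245.9], 0.71)]
jar_nails [([189.8, 180.1], 0.64)]
wax_tin [([283.2, 286.5], 0.79)]
top [[396.88624632   0.         259.71535809]
 [  0.         396.88624632 190.41483433]
 [  0.           0.           1.        ]] -0.005563642913766725 [ 0.36670682 -0.19224582  1.02347818] [ 0.18229642  0.01398248 -1.55559031] 2
feeder [([214.3, 272.5], 0.74)]
tab_fin [([242.7, 268.8], 0.56)]
tab_aim [([254.5, 266.6], 0.95), ([214.0, 270.9], 0.69)]
stud_square [([238.2, 305.2], 0.44)]
stud_round [([244.2, 244.8], 0.62)]
stud_star [([251.0, 290.3], 0.45)]
feed_top [([173.2, 289.1], 0.43), ([178.9, 244.3], 0.41)]
loupe [([182.8, 243.1], 0.48)]
jar_nails [([227.0, 197.7], 0.62)]
wax_tin [([213.6, 344.0], 0.76)]
```

```bash
cat > h.py <<'E'
import numpy as np, cv2
from scipy.spatial.transform import Rotation as R
def RM(o): return R.from_euler('xyz',o).as_matrix()
def ray(p,rc):
    K=p["camera_matrix"]; d=np.array([(rc[1]-K[0,2])/K[0,0],(rc[0]-K[1,2])/K[1,1]]); u=d.copy()
    for _ in range(20): u=d/(1+p["k1"]*(u@u))
    return RM(p["orientation"])@np.array([u[0],-u[1],-1])
def at(p,rc,z):
    d=ray(p,rc); return p["eye"]+d*(z-p["eye"][2])/d[2]
def proj(p,X):
    c=RM(p["orientation"]).T@(np.array(X)-p["eye"]); s=np.array([c[0],-c[1]])/-c[2]
    s=s*(1+p["k1"]*(s@s)); K=p["camera_matrix"]; return K[0,0]*s[0]+K[0,2],K[1,1]*s[1]+K[1,2]
E
python3 - <<'E'
from h import *
from station import arm
Z=dict(feeder=0,tab_fin=.045,tab_aim=.045,stud_square=.018,stud_round=.018,stud_star=.018,feed_top=.056,loupe=.05,jar_nails=0,wax_tin=0)
for n in ["scene","top"]:
    p=arm.capture(n)
    for t,z in Z.items():
        for d in arm.place_of(p,t)[:2]: print(n,t,round(d["confidence"],2),np.round(at(p,d["centre"],z),4))
    i=p["img"]; c=(150,150,330,310) if n=="scene" else (180,140,370,280)
    cv2.imwrite(f"pics/{n}c.png",cv2.resize(i[c[1]:c[3],c[0]:c[2]],None,fx=4,fy=4,interpolation=cv2.INTER_CUBIC))
E
```

```text
scene feeder 0.57 [ 0.4956 -0.1979  0.    ]
scene tab_fin 0.85 [ 0.4235 -0.2001  0.045 ]
scene tab_fin 0.46 [ 0.5713 -0.1376  0.045 ]
scene stud_square 0.62 [ 0.4319 -0.2875  0.018 ]
scene stud_round 0.4 [ 0.4105 -0.1333  0.018 ]
scene stud_star 0.55 [ 0.3947 -0.2455  0.018 ]
scene feed_top 0.45 [ 0.6038 -0.227   0.056 ]
scene loupe 0.47 [ 0.5655 -0.1373  0.05  ]
scene jar_nails 0.92 [0.4532 0.0007 0.    ]
scene wax_tin 0.73 [ 0.5012 -0.3959  0.    ]
top feeder 0.86 [ 0.4912 -0.1988  0.    ]
top tab_fin 0.86 [ 0.4219 -0.1997  0.045 ]
top tab_aim 0.93 [ 0.3834 -0.1948  0.045 ]
top tab_aim 0.62 [ 0.4363 -0.2869  0.045 ]
top stud_square 0.67 [ 0.4333 -0.2927  0.018 ]
top stud_square 0.33 [ 0.6048 -0.2436  0.018 ]
top stud_round 0.5 [ 0.415  -0.1319  0.018 ]
top stud_round 0.46 [ 0.392  -0.1905  0.018 ]
top stud_star 0.44 [ 0.3888 -0.2423  0.018 ]
top feed_top 0.69 [ 0.5987 -0.2489  0.056 ]
top feed_top 0.24 [ 0.4267 -0.2942  0.056 ]
top loupe 0.5 [ 0.4118 -0.137   0.05  ]
top loupe 0.49 [ 0.5705 -0.1401  0.05  ]
top jar_nails 0.68 [ 0.4541 -0.0143  0.    ]
top wax_tin 0.6 [ 0.4958 -0.3868  0.    ]
top wax_tin 0.2 [ 0.3871 -0.1898  0.    ]
```

View pics/scene0.png

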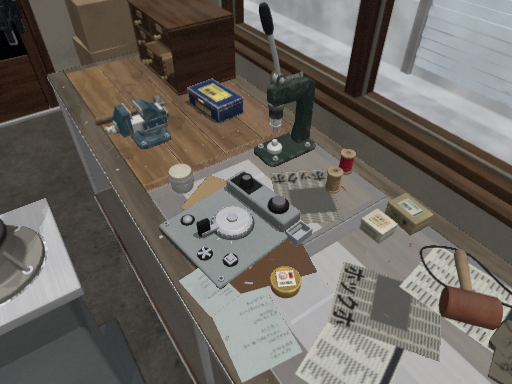

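View pics/top0.png

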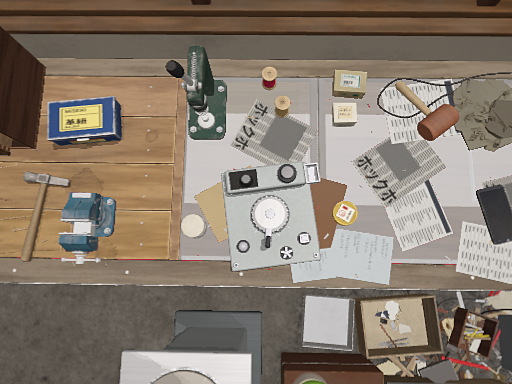

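View pics/scenec.png

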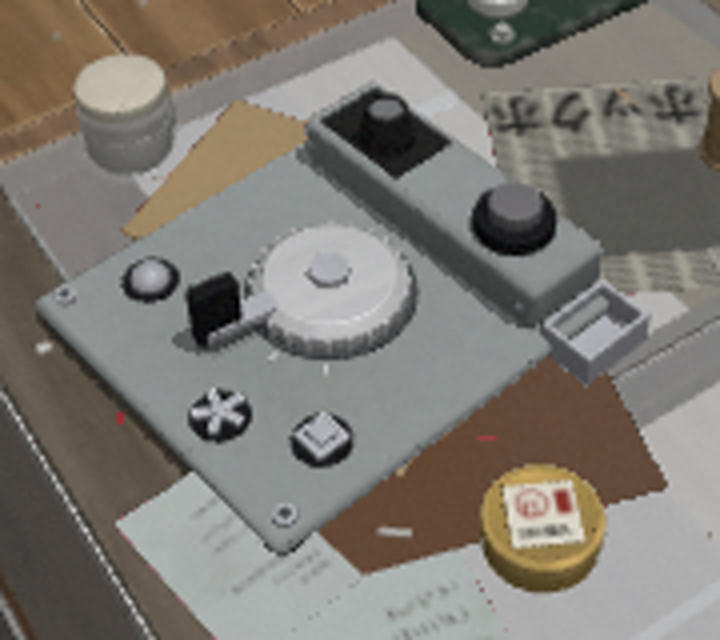

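View pics/topc.png

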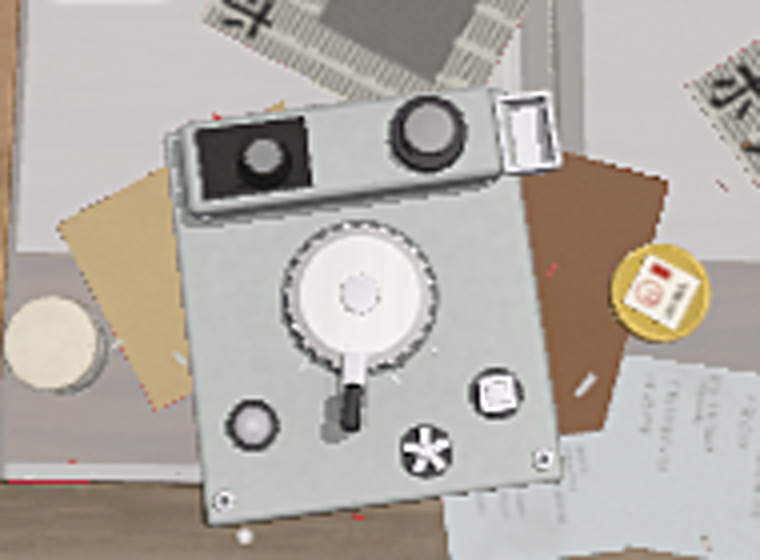

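```bash
python3 - <<'E'
from h import *
from station import arm
from scipy.optimize import least_squares
P={n:arm.capture(n) for n in ["scene","top"]}
# hand-read pixels (col,row)
M={"top":dict(ax=(270,213.5),rd=(242.75,246.25),st=(286.75,252.5),sq=(304.25,238.25),fin=(268,237.5),btn=(287,171.7),jar=(193,226)),
"scene":dict(ax=(150+330/4,150+268/4),rd=(150+150/4,150+276/4),st=(150+220/4,150+413/4),sq=(150+322/4,150+436/4),fin=(150+213/4,150+285/4),btn=(150+515/4,150+203/4))}
for n in P:
  for k,z in dict(rd=.025,st=.025,sq=.027,fin=.065,btn=.06,ax=.045).items(): print(n,k,np.round(at(P[n],M[n][k][::-1],z),4))
A=dict(rd=np.pi-.825,st=np.pi+.275,sq=np.pi+.825)
def f(v):
  x,y,w,hb,bx,by,ha=v; r=[]
  for n,p in P.items():
    for k,a in A.items():
      r+=list(np.array(proj(p,[x+.105*np.cos(a+w),y+.105*np.sin(a+w),.025]))-M[n][k])
    r+=list(np.array(proj(p,[bx,by,hb]))-M[n]["btn"]); r+=list(np.array(proj(p,[x,y,ha]))-M[n]["ax"])
  return r
s=least_squares(f,[.495,-.198,-.1,.06,.6,-.24,.04]); print("x y yaw hb bx by ha",np.round(s.x,4)); print(np.round(s.fun,1))
o=arm.get_obs(); print(np.round(RM(o["orientation"]),3))
E
```

```text
scene rd [ 0.4078 -0.1378  0.025 ]
scene st [ 0.3933 -0.2467  0.025 ]
scene sq [ 0.4293 -0.291   0.027 ]
scene fin [ 0.4199 -0.1984  0.065 ]
scene btn [ 0.5949 -0.2359  0.06  ]
scene ax [ 0.4877 -0.2071  0.045 ]
top rd [ 0.4084 -0.1353  0.025 ]
top st [ 0.3946 -0.245   0.025 ]
top sq [ 0.4303 -0.2884  0.027 ]
top fin [ 0.4284 -0.1978  0.065 ]
top btn [ 0.5923 -0.2432  0.06  ]
top ax [ 0.489  -0.2022  0.045 ]
x y yaw hb bx by ha [ 0.4898 -0.2026  0.1445  0.0684  0.5899 -0.2426  0.0397]
[-0.1 -0.4 -0.1 -0.5  0.  -0.2  0.2 -0.  -0.2  0.   0.5  0.1  0.1  0.3
  0.2  0.  -0.1  0.2  0.1 -0.1]
[[ 0.     0.394  0.919]
 [ 0.     0.919 -0.394]
 [-1.     0.     0.   ]]
```

```bash
python3 -m pendant '[1,0,-0.06,0.08,15,0,0, 1,0,-0.14,0.18,30,0,0, 1,0,-0.22,0.28,40,0,0, 1,0,-0.278,0.363,50,0,0, 1,0,-0.278,0.363,55,0,0, 1,0,-0.278,0.363,60,0,0, 1,0,-0.34,0.38,70.7,0,0, 1,0,-0.40,0.40,70.7,0,0, 1,0,-0.46,0.42,70.7,0,0, 1,0,-0.52,0.43,70.7,0,0, 1,0,-0.58,0.44,70.7,0,0, 1,0,-0.625,0.449,70.7,0,0]'; cat > t.py <<'E'
import sys
from h import *
from station import arm
AX=np.array([.490,-.2026])
def goal(th,d,r,z):
    u=np.array([-np.cos(th),-np.sin(th)]);t=np.array([np.sin(th),-np.cos(th)])
    p=AX+r*u-d*t; X=np.array([0,0,-1.]);Zv=np.array([*t,0]); return np.array([*p,z]),np.stack([X,np.cross(Zv,X),Zv],1)
def delta(p,Rg):
    o=arm.get_obs();R0=RM(o["orientation"])
    return np.round(np.r_[R0.T@(p-o["position"]),R.from_matrix(R0.T@Rg).as_rotvec(degrees=True)],4)
E
python3 - <<'E'
from t import *
print(delta(*goal(-.068,.045,.071,.042)),arm.get_obs()["joints"].round(2))
E
```

```text
clock: 3.8
position: [0.432, -0.1023, 0.2317]
orientation: [2.02, 1.569, 0.381]
ft_force: [1.3, 0.2, -0.3]
gripper_width: -0.0001
[ 0.1896 -0.0067  0.0512  0.0205 -0.0432 -0.0895] [-0.57  0.01  0.72  2.02 -0.01  1.11  0.09]
```

```bash
python3 -m pendant '[1,0.02,-0.007,0.051,0,0,0, 1,0.06,-0.007,0.051,0,0,0, 1,0.1,-0.007,0.051,0,0,0, 1,0.14,-0.007,0.051,0,0,0, 1,0.14,-0.007,0.051,0,0,0]'
python3 - <<'E'
from t import *
print(delta(*goal(-.068,.045,.071,.042)),arm.get_obs()["joints"].round(2))
for n in ["scene","top"]:
    p=arm.capture(n);i=p["img"]; c=(150,110,340,310) if n=="scene" else (180,130,370,280)
    cv2.imwrite(f"pics/{n}1.png",cv2.resize(i[c[1]:c[3],c[0]:c[2]],None,fx=3,fy=3,interpolation=cv2.INTER_CUBIC))
E
```

```text
clock: 4.42
position: [0.4194, -0.1523, 0.0898]
orientation: [-1.663, 1.566, 2.981]
ft_force: [-0.4, 0.3, -0.5]
gripper_width: 0.0001
[ 0.0477  0.0031  0.0004 -0.0267 -0.0254  0.2728] [-0.39  0.28  0.74  2.16 -0.27  0.79  0.45]
```

View pics/scene1.png

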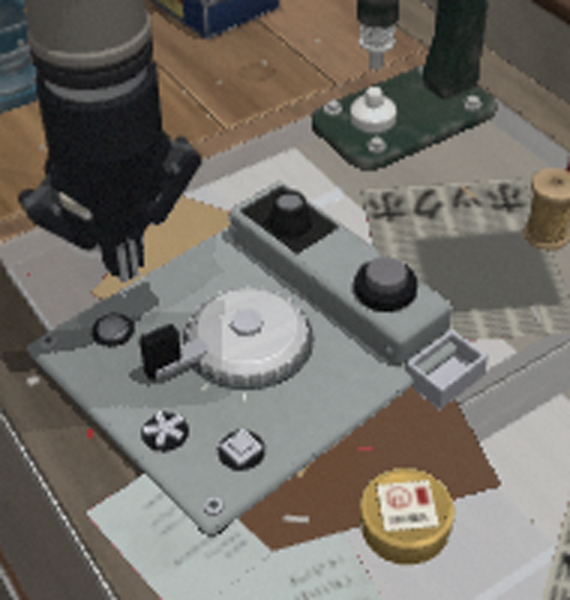

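View pics/top1.png

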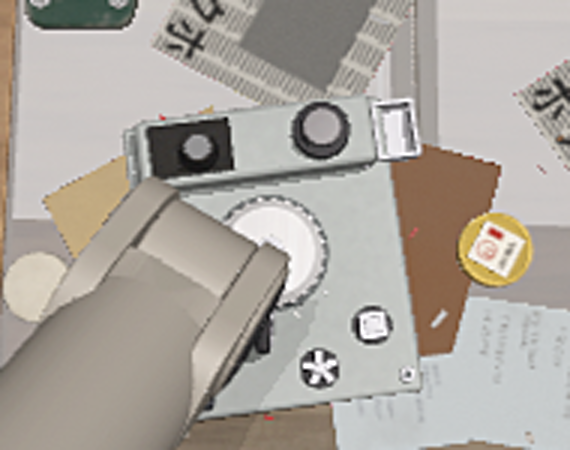

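```bash
python3 -m pendant '[1,0.024,0.003,0,0,0,0, 1,0.048,0.003,0,0,0,0, 1,0.048,0.003,0,0,0,0]'
python3 - <<'E'
from t import *
for th,d in [(-.068,.024),(-.068,.017),(.05,.017),(.17,.017),(.29,.017),(.41,.017)]: print(th,d,delta(*goal(th,d,.071,.042)))
print(arm.get_obs()["joints"].round(2))
E
```

```text
clock: 4.9
position: [0.4261, -0.1531, 0.0453]
orientation: [1.811, 1.568, 0.172]
ft_force: [-0.3, 0.2, 0.2]
gripper_width: -0.0001
-0.068 0.024 [ 0.0033 -0.0039  0.021   0.0213 -0.0424 -0.1731]
-0.068 0.017 [ 0.0033 -0.0039  0.028   0.0213 -0.0424 -0.1731]
0.05 0.017 [ 3.3000e-03 -5.4000e-03  3.6500e-02 -6.7396e+00 -3.2100e-02 -1.7540e-01]
0.17 0.017 [ 3.30000e-03 -5.90000e-03  4.52000e-02 -1.36151e+01 -2.16000e-02
 -1.77300e-01]
0.29 0.017 [ 3.20000e-03 -5.30000e-03  5.40000e-02 -2.04906e+01 -1.09000e-02
 -1.78800e-01]
0.41 0.017 [ 3.20000e-03 -3.70000e-03  6.26000e-02 -2.73661e+01 -2.00000e-04
 -1.79900e-01]
[-0.32  0.37  0.68  2.19 -0.37  0.69  0.54]
```

```bash
python3 -m pendant '[1,0.003,-0.004,0.012,0,0,0, 1,0.003,-0.004,0.021,0,0,0, 1,0.003,-0.004,0.025,0,0,0, 1,0.003,-0.004,0.028,0,0,0, 1,0.003,-0.005,0.032,-3.4,0,0, 1,0.003,-0.0055,0.0365,-6.7,0,0, 1,0.003,-0.006,0.041,-10.2,0,0, 1,0.003,-0.006,0.045,-13.6,0,0]'
python3 - <<'E'
from t import *
for th in [.17,.29,.41,.53,.65]: print(th,delta(*goal(th,.017,.071,.042)))
print(arm.get_obs()["joints"].round(2))
p=arm.capture("scene");i=p["img"][150:310,150:340]; cv2.imwrite("pics/s2.png",cv2.resize(i,None,fx=3,fy=3,interpolation=cv2.INTER_CUBIC))
E
```

```text
clock: 5.9
position: [0.4175, -0.197, 0.0424]
orientation: [1.805, 1.567, 0.406]
ft_force: [0.6, 1.6, 0.7]
gripper_width: -0.0003
0.17 [ 0.0004 -0.0005  0.0007  0.1441 -0.0499 -0.2082]
0.29 [ 3.0000e-04 -2.0000e-03  9.4000e-03 -6.7314e+00 -3.7300e-02 -2.1090e-01]
0.41 [ 3.00000e-04 -2.50000e-03  1.81000e-02 -1.36068e+01 -2.47000e-02
 -2.13200e-01]
0.53 [ 3.00000e-04 -2.00000e-03  2.68000e-02 -2.04823e+01 -1.19000e-02
 -2.14900e-01]
0.65 [ 3.00000e-04 -4.00000e-04  3.55000e-02 -2.73578e+01  1.00000e-03
 -2.16100e-01]
[-0.17  0.38  0.61  2.17 -0.35  0.69  0.86]
```

View pics/s2.png

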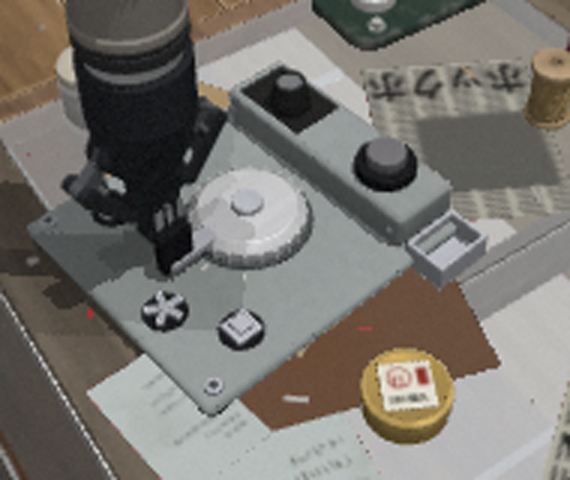

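Contact is made: the fin, at about (172,240) in the crop, is moving with the fingers at about 1.6 N. I'll keep going round the arc.

```bash
python3 -m pendant '[1,0,-0.001,0.005,-3.4,0,0, 1,0,-0.002,0.0095,-6.8,0,0, 1,0,-0.0023,0.014,-10.2,0,0, 1,0,-0.0025,0.018,-13.6,0,0, 1,0,-0.0023,0.0225,-17,0,0, 1,0,-0.002,0.027,-20.5,0,0, 1,0,-0.0012,0.031,-24,0,0, 1,0,-0.0004,0.0355,-27.4,0,0]'
python3 - <<'E'
from t import *
for th in [.65,.73,.81,.89,.93,.97]: print(th,delta(*goal(th,.017,.071,.042)))
p=arm.capture("scene");i=p["img"][150:310,150:340]; cv2.imwrite("pics/s3.png",cv2.resize(i,None,fx=3,fy=3,interpolation=cv2.INTER_CUBIC))
E
```

```text
clock: 6.95
position: [0.4229, -0.2318, 0.0422]
orientation: [1.661, 1.567, 0.743]
ft_force: [-0.3, 1.1, 0.3]
gripper_width: 0.0002
0.65 [ 2.000e-04  1.000e-04  3.000e-04  1.762e-01 -1.860e-02 -2.030e-01]
0.73 [ 2.0000e-04 -1.1000e-03  6.0000e-03 -4.4074e+00 -1.0500e-02 -2.0370e-01]
0.81 [ 2.0000e-04 -1.8000e-03  1.1800e-02 -8.9911e+00 -2.4000e-03 -2.0410e-01]
0.89 [ 2.00000e-04 -2.00000e-03  1.77000e-02 -1.35748e+01  5.80000e-03
 -2.04300e-01]
0.93 [ 2.00000e-04 -1.90000e-03  2.06000e-02 -1.58666e+01  9.90000e-03
 -2.04300e-01]
0.97 [ 2.00000e-04 -1.70000e-03  2.35000e-02 -1.81584e+01  1.40000e-02
 -2.04300e-01]
```

View pics/s3.png

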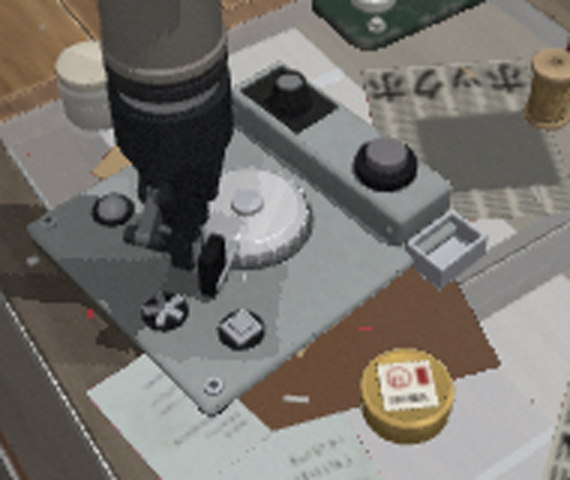

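```bash
python3 -m pendant '[1,0,-0.0006,0.003,-2.2,0,0, 1,0,-0.001,0.006,-4.4,0,0, 1,0,-0.0015,0.009,-6.7,0,0, 1,0,-0.0018,0.012,-9,0,0, 1,0,-0.0018,0.012,-9,0,0]'
python3 - <<'E'
from t import *
print(delta(*goal(.81,.017,.071,.042)))
for n in ["scene","top"]:
    p=arm.capture(n)
    for t in ["tab_fin","tab_aim"]:
        for d in arm.place_of(p,t)[:2]:
            q=at(p,d["centre"],.045)[:2]-AX; print(n,t,d["confidence"],np.round(q,4),np.arctan2(-q[1],-q[0]))
    c=(180,190,270,270) if n=="scene" else (230,190,330,270)
    i=p["img"][c[1]:c[3],c[0]:c[2]]; cv2.imwrite(f"pics/{n}4.png",cv2.resize(i,None,fx=7,fy=7,interpolation=cv2.INTER_CUBIC))
E
```

```text
clock: 7.62
position: [0.4291, -0.2432, 0.0422]
orientation: [1.227, 1.567, 0.466]
ft_force: [-0.1, 0.3, -0.9]
gripper_width: 0.0
[ 0.0002  0.0004 -0.0009  0.0074  0.067  -0.1871]
scene tab_aim 0.66 [-0.0808 -0.0912] 0.8458070975393501
scene tab_aim 0.53 [-0.0473 -0.0524] 0.8356760651807975
```

View pics/scene4.png

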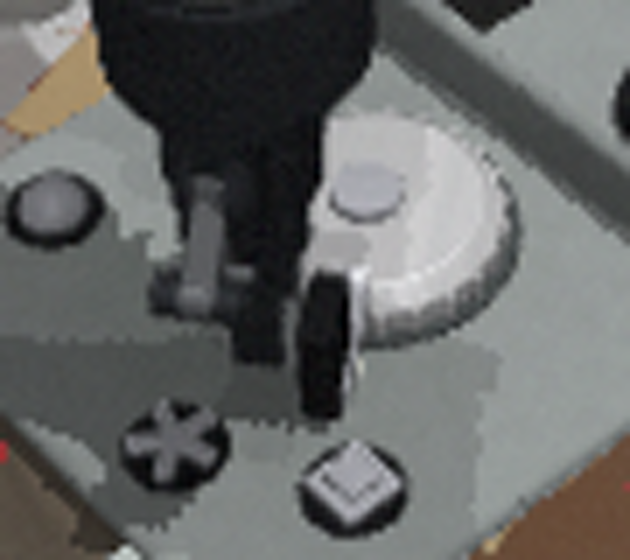

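View pics/top4.png

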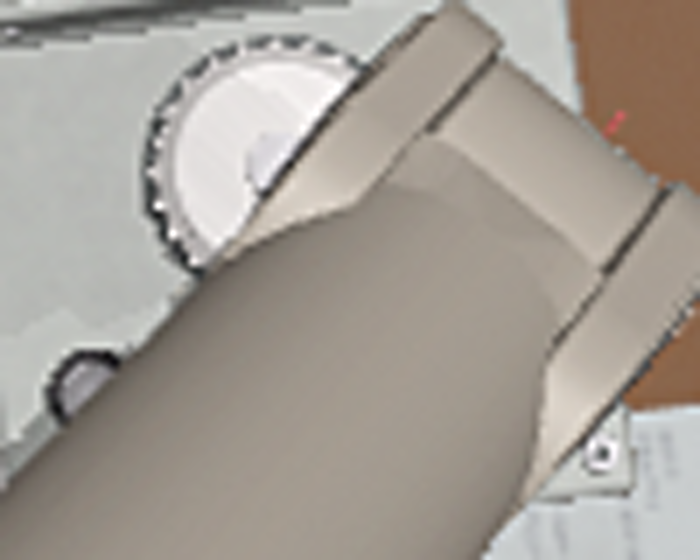

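```bash
python3 - <<'E'
from t import *
p=arm.capture("scene");ims=[]
i0=cv2.resize(p["img"][210:260,205:245],None,fx=9,fy=9,interpolation=cv2.INTER_CUBIC)
for th in [.82,.88,.94]:
    i=i0.copy();u=np.array([-np.cos(th),-np.sin(th)]);t=np.array([np.sin(th),-np.cos(th)])
    for z,c in [(.065,(0,255,0)),(.03,(0,0,255))]:
        q=[]
        for r,s in [(.057,-.006),(.057,.006),(.085,.006),(.085,-.006)]:
            x,y=proj(p,[*(AX+r*u+s*t),z]); q.append([(x-205+.5)*9,(y-210+.5)*9])
        cv2.polylines(i,[np.int32(q)],True,c,1)
    cv2.putText(i,str(th),(5,20),0,.6,(0,0,0),2); ims.append(i)
o=np.hstack(ims[:3]); o=cv2.resize(o,None,fx=.7,fy=.7,interpolation=cv2.INTER_AREA); cv2.imwrite("pics/ov.png",o); print(o.shape)
E
```

```text
(315, 756, 3)
```

View pics/ov.png

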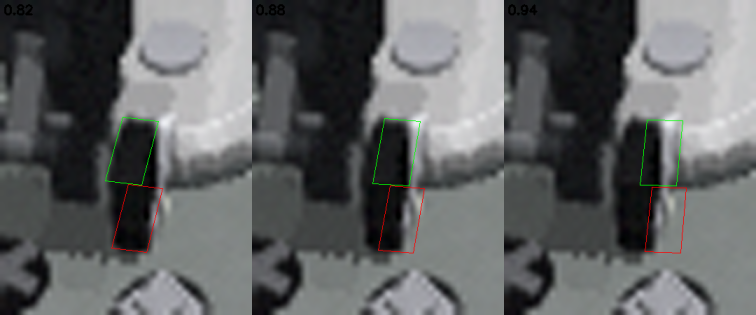

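```bash
python3 - <<'E'
from t import *
for th in [.85,.89,.93,.955]: print(th,delta(*goal(th,.017,.071,.042)))
E
```

```text
0.85 [ 3.0000e-04 -1.0000e-04  1.9000e-03 -2.2582e+00  8.4700e-02 -1.8080e-01]
0.89 [ 3.000e-04 -6.000e-04  4.800e-03 -4.550e+00  8.830e-02 -1.791e-01]
0.93 [ 4.0000e-04 -1.0000e-03  7.7000e-03 -6.8419e+00  9.1900e-02 -1.7740e-01]
0.955 [ 4.0000e-04 -1.2000e-03  9.5000e-03 -8.2743e+00  9.4100e-02 -1.7620e-01]
```

```bash
python3 -m pendant '[1,0,0,0.002,-2.2,0,0, 1,0,-0.0006,0.005,-4.5,0,0, 1,0,-0.001,0.0077,-6.8,0,0, 1,0,-0.0012,0.0095,-8.2,0,0, 1,0,-0.0012,0.0095,-8.2,0,0]'
python3 -m pendant '[1,0,0,-0.012,0,0,0, 1,0,0,-0.03,0,0,0, 1,-0.03,0,-0.04,0,0,0, 1,-0.07,0,-0.06,0,0,0, 1,-0.11,0.02,-0.09,0,0,0, 1,-0.11,0.02,-0.12,0,0,0, 1,-0.11,0.02,-0.12,0,0,0]'
python3 - <<'E'
from t import *
P={n:arm.capture(n) for n in ["scene","top"]}
for n,p in P.items():
    for t in ["tab_fin","tab_aim","stud_square"]:
        for d in arm.place_of(p,t)[:2]:
            q=at(p,d["centre"],.018 if 'sq' in t else .045)[:2]-AX; print(n,t,d["confidence"],np.round(q,4),np.arctan2(-q[1],-q[0]))
    x0,y0=(195,195) if n=="scene" else (255,195)
    ims=[]
    for th in [None,.90,.97,1.04]:
        i=cv2.resize(p["img"][y0:y0+80,x0:x0+60],None,fx=6,fy=6,interpolation=cv2.INTER_CUBIC)
        if th:
          u=np.array([-np.cos(th),-np.sin(th)]);t=np.array([np.sin(th),-np.cos(th)])
          for z,c in [(.065,(0,255,0)),(.03,(0,0,255))]:
            q=[]
            for r,s in [(.057,-.006),(.057,.006),(.085,.006),(.085,-.006)]:
                x,y=proj(p,[*(AX+r*u+s*t),z]); q.append([(x-x0+.5)*6,(y-y0+.5)*6])
            cv2.polylines(i,[np.int32(q)],True,c,1)
        cv2.putText(i,str(th),(5,20),0,.6,(0,0,0),2); ims.append(i)
    o=cv2.resize(np.hstack(ims),None,fx=.55,fy=.55,interpolation=cv2.INTER_AREA);cv2.imwrite(f"pics/{n}5.png",o)
E
```

```text
clock: 8.6
position: [0.4351, -0.251, 0.0423]
orientation: [0.936, 1.567, 0.319]
ft_force: [-1.8, 0.4, -0.2]
gripper_width: -0.0
clock: 9.48
position: [0.3469, -0.1638, 0.1522]
orientation: [1.205, 1.565, 0.59]
ft_force: [0.1, 0.0, 0.7]
gripper_width: -0.0001
scene tab_fin 0.72 [-0.0396 -0.054 ] 0.9375453735355894
scene stud_square 0.67 [-0.0525 -0.0905] 1.0450291407251913
scene stud_square 0.33 [-0.0307 -0.035 ] 0.8502070749177223
top tab_fin 0.82 [-0.0369 -0.0573] 0.9990186298343324
top tab_aim 0.71 [-0.0593 -0.0847] 0.9603414422425132
top stud_square 0.7 [-0.0519 -0.0962] 1.0762563429942757
```

View pics/scene5.png

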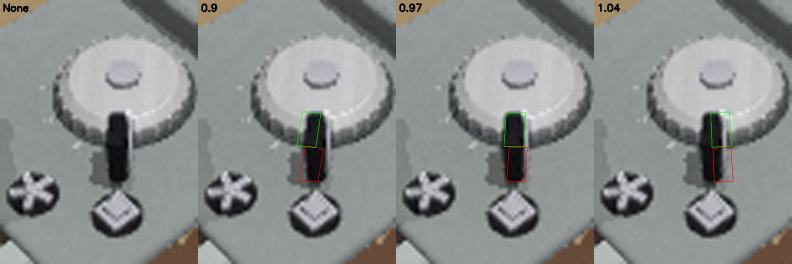

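View pics/top5.png

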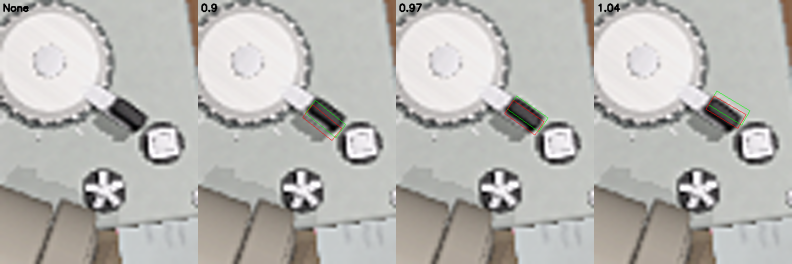

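The tab sits at about 0.96, against 0.97 for the square, and both views show it pointing at the square. Next is the button.

```bash
python3 - <<'E'
from t import *
R0=goal(.65,0,0,0)[1]
print(delta(np.array([.590,-.2426,.10]),R0), arm.get_obs()["joints"].round(2))
E
```

```text
[ 0.0524  0.0771  0.2411 17.3619  0.0846 -0.1339] [-0.12 -0.    0.46  2.23 -0.    0.92  1.29]
```

```bash
python3 -m pendant '[1,0,0.02,0.05,0,0,0, 1,0,0.035,0.1,0,0,0, 1,0,0.05,0.15,5,0,0, 1,0,0.065,0.2,10,0,0, 1,0,0.077,0.241,17,0,0, 1,0.02,0.077,0.241,17,0,0, 1,0.04,0.077,0.241,17,0,0, 1,0.04,0.077,0.241,17,0,0]'
python3 - <<'E'
from t import *
R0=goal(.65,0,0,0)[1]
print(delta(np.array([.590,-.2426,.071]),R0), arm.get_obs()["joints"].round(2))
p=arm.capture("scene");i=p["img"][150:290,190:340]; cv2.imwrite("pics/s6.png",cv2.resize(i,None,fx=4,fy=4,interpolation=cv2.INTER_CUBIC))
E
```

```text
clock: 10.88
position: [0.5869, -0.2415, 0.1096]
orientation: [-2.975, 1.567, 2.393]
ft_force: [-0.5, 0.6, -0.3]
gripper_width: -0.0
[ 0.0386  0.0018  0.0029  0.3488 -0.241   0.0412] [-0.03  0.53  0.49  1.71 -0.29  0.98  1.22]
```

View pics/s6.png

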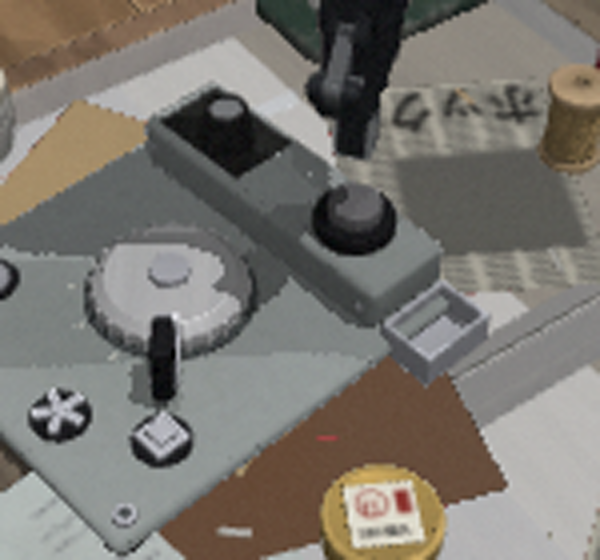

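```bash
python3 -m pendant '[1,0.015,0.002,0.003,0,0,0, 1,0.03,0.002,0.003,0,0,0, 1,0.037,0.002,0.003,0,0,0, 1,0.041,0.002,0.003,0,0,0, 1,0.043,0.002,0.003,0,0,0, 1,0.043,0.002,0.003,0,0,0]'
```

```text
clock: 11.68
position: [0.5912, -0.243, 0.0685]
orientation: [2.78, 1.568, 1.865]
ft_force: [-2.4, 1.1, 4.1]
gripper_width: 0.0001
```

```bash
python3 -m pendant '[1,0.001,0,0,0,0,0, 1,0.002,0,0,0,0,0, 1,0.003,0,0,0,0,0, 1,0.004,0,0,0,0,0, 1,0.004,0,0,0,0,0]'
```

```text
clock: 12.3
position: [0.5914, -0.2432, 0.066]
orientation: [2.519, 1.568, 1.603]
ft_force: [-5.2, 3.1, 11.7]
gripper_width: 0.0001
```

```bash
python3 -m pendant '[1,0.002,0,0,0,0,0, 1,0.004,0,0,0,0,0, 1,0.005,0,0,0,0,0, 1,0.005,0,0,0,0,0]'
python3 - <<'E'
from t import *
p=arm.capture("scene");i=p["img"][150:290,190:340]; cv2.imwrite("pics/s7.png",cv2.resize(i,None,fx=4,fy=4,interpolation=cv2.INTER_CUBIC))
E
```

```text
clock: 12.8
position: [0.5915, -0.2432, 0.0657]
orientation: [2.367, 1.566, 1.452]
ft_force: [-11.0, 5.7, 28.9]
gripper_width: -0.0001
```

View pics/s7.png

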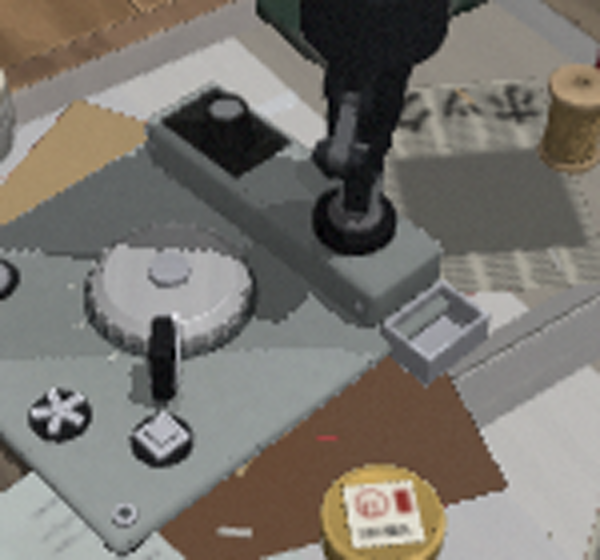

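```bash
python3 -m pendant '[1,-0.002,0,0,0,0,0, 1,-0.002,0,0,0,0,0, 1,-0.002,0,0,0,0,0]'; for k in 1 2 3 4; do python3 -m pendant '[1,-0.002,0,0,0,0,0, 1,-0.002,0,0,0,0,0]' | grep -E 'pos|force'; done
```

```text
clock: 13.22
position: [0.5923, -0.2438, 0.0678]
orientation: [1.928, 1.566, 1.012]
ft_force: [0.1, -1.6, 3.3]
gripper_width: 0.0
position: [0.5923, -0.2438, 0.0695]
ft_force: [-0.8, 0.3, 2.7]
position: [0.5924, -0.2438, 0.0714]
ft_force: [-0.2, 0.5, 1.8]
position: [0.5922, -0.2437, 0.0732]
ft_force: [0.5, -0.3, -0.4]
position: [0.5922, -0.2437, 0.0753]
ft_force: [0.3, -0.2, -0.7]
```

The spring force disappears at z of about 0.072 and the hard stop was at 0.0657. That's about 6 mm, the button's full travel. I'll retreat and check.

```bash
python3 -m pendant '[1,-0.02,0,0,0,0,0, 1,-0.06,0,0,0,0,0, 1,-0.11,0,0,0,0,0, 1,-0.11,0,-0.06,0,0,0, 1,-0.11,0,-0.12,0,0,0, 1,-0.11,0,-0.18,0,0,0, 1,-0.11,0,-0.18,0,0,0, 1,-0.11,0,-0.18,0,0,0]'
python3 - <<'E'
from t import *
for n in ["scene","top"]:
    p=arm.capture(n)
    i=p["img"][150:310,150:340] if n=="scene" else p["img"][140:280,180:370]; cv2.imwrite(f"pics/{n}8.png",cv2.resize(i,None,fx=4,fy=4,interpolation=cv2.INTER_CUBIC)[:600])
    for t,z in dict(tab_fin=.045,loupe=.05,jar_nails=0,wax_tin=0).items():
        for d in arm.place_of(p,t)[:1]: print(n,t,round(d["confidence"],2),np.round(at(p,d["centre"],z),4))
E
```

```text
clock: 15.22
position: [0.4833, -0.102, 0.187]
orientation: [1.522, 1.565, 0.606]
ft_force: [0.2, -0.1, -0.6]
gripper_width: -0.0002
scene tab_fin 0.6 [ 0.4478 -0.2538  0.045 ]
scene loupe 0.68 [ 0.5755 -0.1476  0.05  ]
scene jar_nails 0.86 [ 0.4479 -0.0171  0.    ]
scene wax_tin 0.9 [ 0.4968 -0.3969  0.    ]
top tab_fin 0.63 [ 0.4497 -0.2599  0.045 ]
top loupe 0.57 [ 0.4346 -0.2903  0.05  ]
top wax_tin 0.77 [ 0.4989 -0.3903  0.    ]
```

View pics/scene8.png

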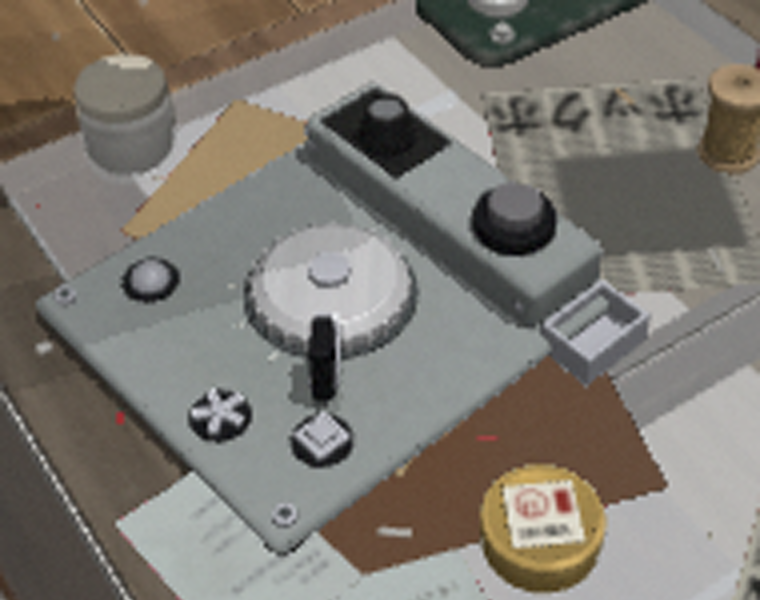

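View pics/top8.png

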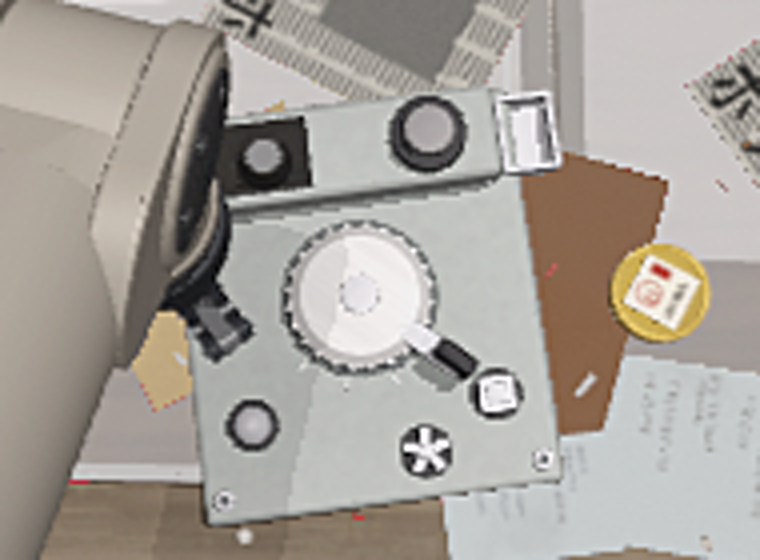

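The tab points at the square (scene crop 322,436). The button is back up at (515,205), and the jar, tin and loupe are at the same pixels as at the start.

```bash
python3 -c "
from station import arm
print(abs(arm.get_obs()['qvel']).max()); print(arm.sign_off())"
```

```text
0.0029701170527149543
the job is handed in; nothing more can be done
None
```

I set the feeder to the square stud, pressed the feed button once, and handed the job in at about 15 s of the 48 s allowed. Sign-off gives no verdict, so this rests on my own checks.

- **Dial:** I pushed the tab round with the closed fingertips, with readings of about 2 N or less. In both cameras it ended about 0.96 rad from the world -x direction, against 0.97 for the square. That is an error of about 1 mm at the aim point, within the 12 mm allowed.
- **Button:** It hit a hard stop at a fingertip height of 0.0657 m and sprang back until contact was lost at about 0.072 m. That matches the full 6 mm of travel. I pressed up to 29 N to be sure it was at the stop.
- **Final pictures:** The button looks fully up, the arm is clear of everything, and the jar, tin and loupe are at the same pixels as at the start.
- **Checks that disagreed:** The networks' single-view position estimates varied by up to 2 cm. In the last top view they put the loupe on the square sample and did not find the jar, which the arm was covering. I relied on my two-camera fit and the pictures instead.

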